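Load the test-plate carrier under the leaf spring of the colour meter and take a reading

ROBOT

A 6-joint arm with a two-finger parallel gripper is mounted at the origin on the work surface; the furniture and walls round the work are solid. World frame = base frame: x ahead of the robot, y to its left, z up, the work surface at z = 0. Lengths are in m, angles in degrees, forces in N, time in s.
With the tool pointing down it reaches from about 0.4 to 0.825 m from the base axis. Payload 7 kg.
Tool frame: the origin (TCP) lies at the centre of the arm's flange, where the gripper is bolted on; the fingertips stand 178 mm ahead of it and the grasp point (between the pads) lies ahead of it (ctrl.grip_depth is the z of the grasp point in the tool frame, in m); z points along the fingers, x is the direction in which the jaws open and shut, and the axes are right-handed (so a half turn about z gives the same grasp; the last joint's range is limited). The gripper opens to 88 mm and grips with 3 to 60 N. Pads are 19 mm wide; open, the fingers measure 130 mm over their backs; the gripper's body (78 mm by 193 mm) begins 47 mm behind the grasp point.
Start: joints at [81.939, 20.546, 0.682, 0, -70.136, -16.507], TCP at [0.281, 0.614, 0.405] pointing down, gripper open.
Joint ranges: [-176.03, 176.03], [-82.01, 121.73], [-58.28, 71.71], [-173.87, 95.51], [-174.79, -0.11], [-173.66, 173.66]. Speed limits (degrees/s): [136.94, 136.94, 172.46, 180, 180, 180].

INTERFACE

Orientations are given as [roll, pitch, yaw] about the fixed x, y, z axes, in that order (R = Rz(yaw) Ry(pitch) Rx(roll)).
In Python, from plant import ctrl gives the robot as it stands.
- The arm moves only by the tool carry_out, never from a script. Its arguments are lists of equal length, an entry for each row: "linear": the shift along the tool's x, y, z in cm, a list of three; "twist": the turn about the tool's z in degrees. In form: {"linear": [[tx, ty, tz], ...], "twist": [twist, ...]}. A call has 1 to 12 rows; each row is the pose to reach, as a shift and turn from the pose measured when the call began, along the tool's axes at that moment; what a row does not reach only later rows make up. A row lasts 1/12 s, in which the tool goes at most 41.7 mm and 7.16 degrees, less where a joint would pass 70% of its speed; a pose out of reach is approached as far as the arm can. A call with a gripper value outside its range is refused whole. "fingers" is the gripper's target within -1 to 1 (fully open at 1, half-way at 0, shut at -1), set as the call begins (left out, the last holds). The fingers move at their own pace and stop on an object; the grip force is fixed at half the most. Time passes only in rows, so rows that repeat a pose let the fingers close. It gives the time, the measured TCP pose, the force and the opening at its end, in the units of the state.
- ctrl.get_obs(): the state, without advancing time (a new reading comes with each control period).
- ctrl.snapshot(name): name is "scene" or "top" or "wrist"; returns the picture (480x640x3 uint8, blue, green, red); there is no depth.
- ctrl.camera_params(name): a dict with "fovy" (degrees; the focal length in pixels is half the picture's height over the tangent of half this angle, whatever the lens; pixels are square), "cx", "cy" (the principal point, pixels), "eye" and "rotation" of the camera in the world; the wrist camera has in their place "T_tool_cam" (4x4, takes a point from camera to tool coordinates, whose origin is the TCP and whose axes are the tool frame's). Camera axes: x right, y down, z forward; pixel columns grow to the right and rows downward; lengths in m; the calibration is good to about 2 mm. A picture is of the moment at which its call begins: read the wrist's pose just before it. camera_params takes no time and is no camera call.
- ctrl.close_job(): hands the job in, once; it reports no verdict.
The state is a dict: "clock": time; "joint_pos": joint angles; "qvel": joint speeds; "tau": joint torques, N m; "tool_pos": TCP position; "orientation": TCP orientation; "force": force on the tool from outside, world axes, zero at the start; "moment": the same for the moment, N m; "opening": finger opening in m.
Only numpy, scipy, OpenCV 4.12 (cv2) and the standard library are available. Lean on these libraries where they do the work, as an engineer would, in place of code of your own. Each camera call takes 0.05 s, during which the arm holds its last target.

TASK

Load the sprayed test plate for a colour reading: with a fingertip on the thumb pad of its black carrier, press the carrier down hard on the sprung table and, keeping it pressed, slide it under the hold-down bar and the leaf spring until its nose is fully home against the end stop, then let go. Then press the meter's read button fully down and come clear. The carrier is only pressed and pushed along, never picked up, and the other things on the bench stay where they are.

Things in the scene. Friction and masses are not known exactly. Their poses are not given: they have to be found in the camera images.
- reader: Colour-reading stand, fixed: dark base plate 243 x 106 mm, long way along its x. Origin on the bench top on its centre line; +x is the slide direction, z up. Two guide rails (tops 26 mm high, 74 mm apart) flank the table from x -133 mm to the bridge. Hold-down bar across from x 20 to 32 mm, underside 28.5 mm, top 39 mm high. Behind it the bridge with the grey meter, x 44 to 103 mm, top 95 mm.
- carrier: Loose black plate carrier 130 x 72 x 12 mm, about 0.16 kg, lying level between the rails on the sprung table with its nose short of the bar. Origin at the centre of its underside, +x to its nose (same way as the reader's x). Test plate let into its front. Home: origin at x = 20 mm in the reader's frame. Top 33.5 mm above the bench with the table up, 26.5 mm with it bottomed.
- thumb_pad (a point): Centre of the ridged thumb pad on the carrier's top face, 46 mm behind the carrier's origin. Pad 38 mm along the slide by 72 mm across; ahead of it stands a cross rib, 8.5 mm tall, 64 mm wide, its rear face 19 mm ahead of this point, to push against.
- nose (a point): Middle of the carrier's front face, half-way up, 65 mm ahead of its origin; the top front edge has a 2 mm bevel.
- stop_face (a point): Point on the reader's end stop (x = 85 mm in its frame, centre line) that the nose must meet.
- sprung_table (a joint): How far the white table (carrying the carrier) is pressed down, m: 0 up, 0.007 bottomed. Takes about 5 N on the carrier to start and 11 N to bottom. Up, the carrier's nose stands 5 mm too high for the bar and is blocked; pressed 5 mm or more it passes with room.
- leaf (a joint): Lift of the forked steel leaf spring behind the bar, rad: 0 at rest. The carrier's side rims lift it: about 0.05 with the carrier in and pressed, 0.10 once let go; it presses on them with 2 to 6 N and drags. Sliding the pressed carrier takes about 2 to 6 N along the slide.
- read_button (a joint): Travel of the read button, m: 0 up, 0.005 fully down, about 5 N; springs back.
- read_button_top (a point): Centre of the top of the round white read button (18 mm across), on top of the meter, 84 mm along the reader's x on its centre line; pressed straight down.
- spare_plate: Bystander: loose brown test plate 70 x 130 x 10 mm, lying flat to the right beyond the stand.
- fluid_nozzle: Bystander: small loose brass nozzle, 14 x 16 x 26 mm, standing upright on the bench beside the stand, on the robot's side.

How it is judged (in metres and radians):
On the way, in this order (a step that is already met when the one before it is completed fails the run):
1. the carrier is pressed down on the sprung table by the fingers while its nose passes under the bar (x of nose in the frame of reader above 0.024 m and value of joint sprung_table above 0.0035 m and contact force between the fingers and carrier above 3 N), for 0.1 s.
2. the carrier is home against the stop under the leaf and let go (x of carrier in the frame of reader above 0.0165 m and value of joint leaf above 0.03 rad and contact force between each of the arm, the fingers and carrier below 0.1 N), for 0.2 s.
3. the read button is pressed fully down (value of joint read_button above 0.004 m), for 0.04 s.
At the end, for the whole second after the job is handed in: The carrier lies level under the leaf spring (leaf lifted over 0.03 rad), within 3.5 mm of the end stop, at rest and released, and the read button, pressed after that, is up again (x of carrier in the frame of reader above 0.0165 m and value of joint leaf above 0.03 rad and angle between the z axis of carrier and the z axis of reader, either way round below 0.04 rad and linear speed of carrier below 0.01 m/s and value of joint read_button below 0.001 m); the robot touches nothing.
It fails at once if the carrier is lifted off the table or tipped (z of carrier in the frame of reader above 0.032 m or angle between carrier's own z axis and vertical above 0.2 rad).
It fails at once if the read button is pressed before the carrier is home (value of joint read_button above 0.003 m and x of carrier in the frame of reader below 0.015 m).
It fails at once if a bystander is moved (distance of any of spare_plate, fluid_nozzle from where it was at the start of the episode above 0.03 m).
It also fails if it takes over 35 s, if anything falls off the work surface, if the arm or the gripper's body presses on something with over 40 N, if the wrist force passes 120 N, or if a joint passes its speed limit or range.

## Working session

There is one attempt and no reset: what is moved stays moved. The work goes in short steps, Python scripts to look and compute and a tool call to move; the robot and the scene stay as the last step left them, time stands still between calls to the robot, and variables do not carry over. Pictures are saved under pics/ and viewed, and the job is handed in when it is done.

Besides the shell and the picture viewer there is one more tool, called after "Emit:" as name(argument=value, ...) on one line, values as JSON. carry_out: Moves the arm, as the interface text tells. Its arguments: {"type":"object","properties":{"linear":{"type":"array","items":{"type":"array","items":{"type":"number"}}},"twist":{"type":"array","items":{"type":"number"}},"fingers":{"type":"number"}},"required":["linear","twist"]}

```bash
mkdir -p pics; ls
python3 - <<'E'
from plant import ctrl
import cv2
print(ctrl.get_obs(), ctrl.grip_depth)
for n in ["scene","top","wrist"]:
    print(n,ctrl.camera_params(n))
    cv2.imwrite(f"pics/{n}0.png",ctrl.snapshot(n))
E
```

```text
pics
{'clock': 0.0, 'joint_pos': array([ 8.19389226e+01,  2.05912915e+01,  6.34620561e-01, -1.82117851e-02,
       -7.01362583e+01, -1.65080628e+01]), 'qvel': array([ 0.03956474, -0.00835819,  0.05685509,  0.03674258, -0.01149225,
       -0.09775415]), 'tau': array([ 5.09600013e-04, -5.82728112e+01,  2.93059874e+01,  6.99730039e+00,
        6.95429437e-03, -1.84238720e-04]), 'tool_pos': array([0.28057339, 0.61371816, 0.4037365 ]), 'orientation': array([-1.79990006e+02, -9.39637195e-02, -1.14575350e+02]), 'force': array([0.51070916, 0.58503648, 0.31650975]), 'moment': array([-0.01998888, -0.02236571, -0.02269647]), 'opening': 0.08769889662937037} 0.1593
scene {'fovy': 54.698881406775264, 'cx': 325.3383135622227, 'cy': 233.77947727435733, 'eye': array([-0.17635083,  0.53998796,  0.45949117]), 'rotation': array([-115.33894849,   -1.02422294, -125.23731341])}
top {'fovy': 56.20543963310079, 'cx': 317.2575840310435, 'cy': 238.46904671261365, 'eye': array([0.27413954, 0.0868516 , 0.91664362]), 'rotation': array([-1.68456706e+02, -1.65877669e-01, -8.75829633e+01])}
wrist {'fovy': 64.41822919854687, 'cx': 319.42059627786944, 'cy': 233.7059277262864, 'T_tool_cam': array([[ 9.99999265e-01,  1.36606572e-04, -1.20443241e-03,
        -7.36859676e-04],
       [ 1.62286552e-04,  9.69595690e-01,  2.44712425e-01,
        -6.50243586e-02],
       [ 1.20124180e-03, -2.44712440e-01,  9.69594956e-01,
         2.06532603e-02],
       [ 0.00000000e+00,  0.00000000e+00,  0.00000000e+00,
         1.00000000e+00]])}
```

View pics/scene0.png

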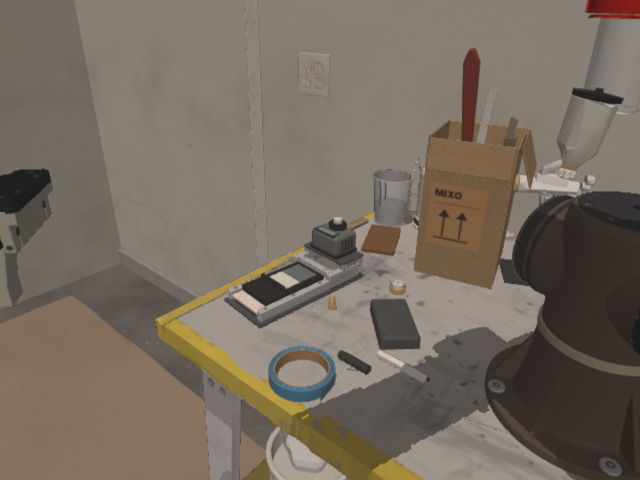

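View pics/top0.png

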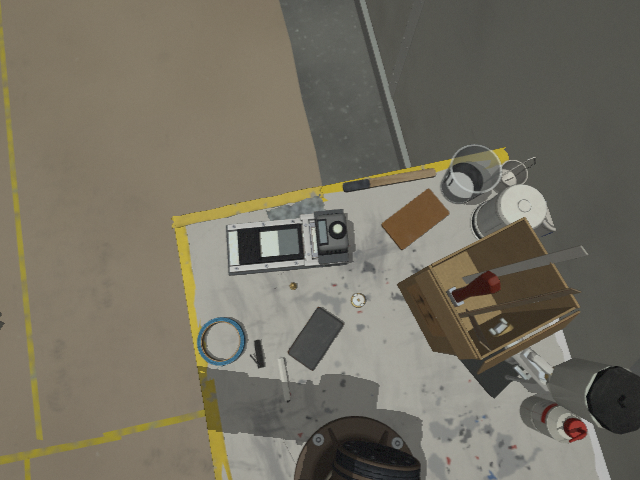

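View pics/wrist0.png

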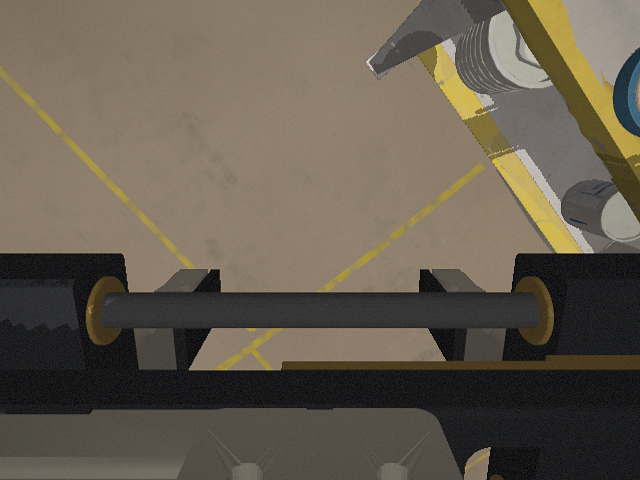

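The top view shows the reader from (228,272) to (354,265) with the meter at the right. The read button is near (337,229), the nozzle at (293,286) and the spare plate near (415,219). I'll enlarge crops of the reader next.

```bash
cat > h.py <<'E'
import numpy as np, cv2
from scipy.spatial.transform import Rotation as R
from plant import ctrl
def cam(n,obs=None):
    p=ctrl.camera_params(n); f=240/np.tan(np.radians(p['fovy']/2))
    K=np.array([[f,0,p['cx']],[0,f,p['cy']],[0,0,1]])
    if 'eye' in p: Rm=R.from_euler('xyz',p['rotation'],degrees=True).as_matrix(); e=np.array(p['eye'])
    else:
        obs=obs or ctrl.get_obs(); T=np.eye(4); T[:3,:3]=R.from_euler('xyz',obs['orientation'],degrees=True).as_matrix(); T[:3,3]=obs['tool_pos']
        T=T@p['T_tool_cam']; Rm=T[:3,:3]; e=T[:3,3]
    return K,Rm,e
def back(c,uv,z):
    K,Rm,e=c; d=Rm@np.linalg.solve(K,[uv[0],uv[1],1.]); return e+d*(z-e[2])/d[2]
def proj(c,P):
    K,Rm,e=c; q=K@(Rm.T@(np.asarray(P,float)-e)); return q[:2]/q[2]
def crop(src,x0,y0,w,h,k,dst):
    im=cv2.imread(src)[y0:y0+h,x0:x0+w]; cv2.imwrite(dst,cv2.resize(im,None,fx=k,fy=k,interpolation=cv2.INTER_CUBIC))
E
python3 -c "
from h import *
crop('pics/top0.png',215,195,150,90,5,'pics/topc.png')
crop('pics/scene0.png',220,205,160,120,5,'pics/scenec.png')
c=cam('top');print(back(c,(228,272),0.01),back(c,(354,265),.01),back(c,(337,229),.1),c[0][0,0])"
```

```text
[0.38221657 0.26986473 0.01      ] [0.40740164 0.01501412 0.01      ] [0.46044253 0.05553911 0.1       ] 449.4287100505875
```

View pics/topc.png

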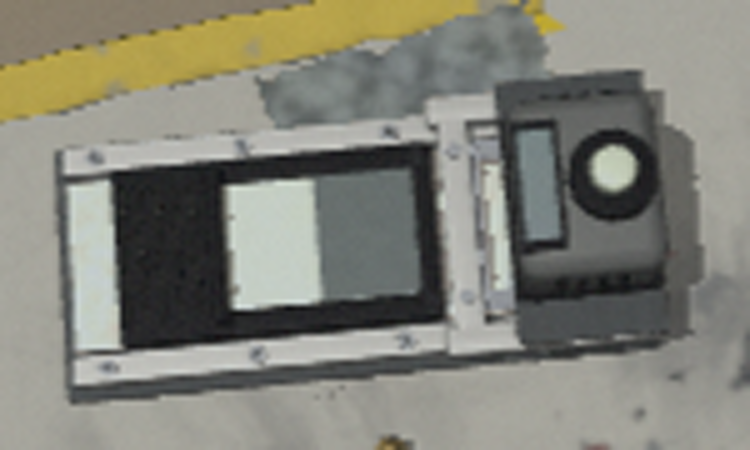

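View pics/scenec.png

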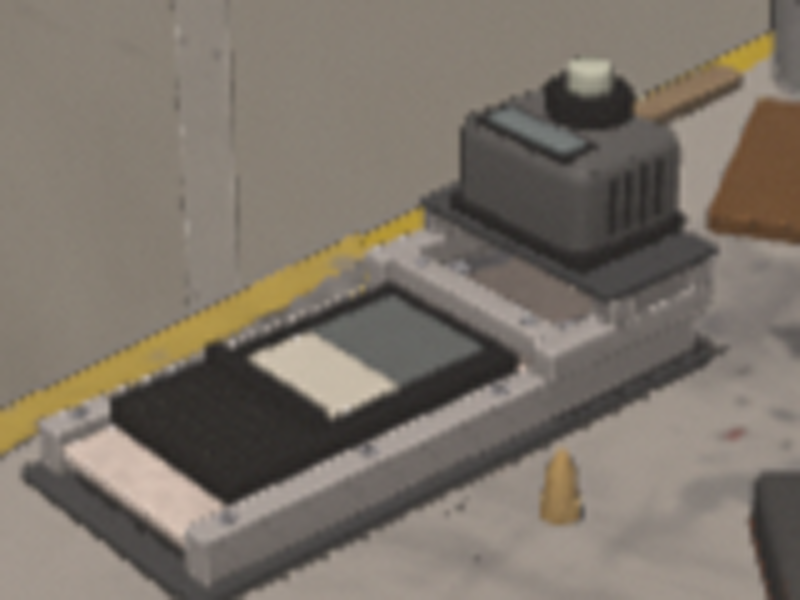

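```bash
cat > fit.py <<'E'
from h import *
from scipy.optimize import least_squares
ct,cs=cam('top'),cam('scene')
T=lambda a:((a[0]+.5)/5-.5+215,(a[1]+.5)/5-.5+195)
S=lambda a:((a[0]+.5)/5-.5+220,(a[1]+.5)/5-.5+205)
def W(p,l):
    c,s=np.cos(p[2]),np.sin(p[2]); return [p[0]+c*l[0]-s*l[1],p[1]+s*l[0]+c*l[1],l[2]]
def pts(p):
    bz,cx=p[3],p[4]
    return [('railN',ct,T((72,357)),(-.133,-.037,.026)),('railF',ct,T((65,178)),(-.133,.037,.026)),
     ('btn',ct,T((612,168)),(.084,0,bz)),('btnS',cs,S((591,68)),(.084,0,bz)),
     ('cRN',ct,T((120,350)),(cx-.065,-.036,.0335)),('cRF',ct,T((112,172)),(cx-.065,.036,.0335)),
     ('cNN',ct,T((445,320)),(cx+.065,-.036,.0335)),('cNF',ct,T((433,146)),(cx+.065,.036,.0335)),
     ('sRN',cs,S((232,500)),(cx-.065,-.036,.0335)),('sRF',cs,S((112,402)),(cx-.065,.036,.0335)),('sNF',cs,S((392,285)),(cx+.065,.036,.0335)),('sNN',cs,S((518,357)),(cx+.065,-.036,.0335)),
     ('sRailN',cs,S((187,535)),(-.133,-.037,.026))]
f=lambda p:np.concatenate([proj(c,W(p,l))-np.array(uv) for n,c,uv,l in pts(p)])
r=least_squares(f,[.4,.14,-1.5,.1,-.05],loss='soft_l1')
p=r.x
if __name__=='__main__':
    print(p,np.degrees(p[2]))
    for (n,*_),e in zip(pts(p),f(p).reshape(-1,2)): print(n,e.round(2))
    cx=p[4]
    for n,l in dict(origin=(0,0,0),pad=(cx-.046,0,.0335),ribface=(cx-.027,0,.0335),btn=(.084,0,p[3]),bar=(.02,0,.039)).items(): print(n,np.round(W(p,l),4))
E
python3 fit.py
```

```text
[ 0.44606586  0.13863569 -1.43231572  0.11481017 -0.04818736] -82.06564550560928
railN [0.13 0.68]
railF [-0.55  0.44]
btn [0.38 0.5 ]
btnS [ 0.25 -0.08]
cRN [-0.22  0.1 ]
cRF [-0.81  0.4 ]
cNN [ 0.15 -0.11]
cNF [-0.67 -0.4 ]
sRN [-0.04 -2.62]
sRF [-0.99 -0.45]
sNF [ 0.45 -0.86]
sNN [ 1.02 -0.86]
sRailN [-0.45 -0.85]
origin [0.4461 0.1386 0.    ]
pad [0.4331 0.2319 0.0335]
ribface [0.4357 0.2131 0.0335]
btn [0.4577 0.0554 0.1148]
bar [0.4488 0.1188 0.039 ]
```

```bash
cat >> h.py <<'E'
def shift(tgt,yaw):
    o=ctrl.get_obs(); Rm=R.from_euler('xyz',o['orientation'],degrees=True).as_matrix()
    d=Rm.T@(np.array(tgt)-o['tool_pos'])*100
    tw=-(yaw-o['orientation'][2]+180)%360-0
    tw=(o['orientation'][2]-yaw+180)%360-180
    print('clock',o['clock'],'pos',o['tool_pos'].round(4),'rpy',o['orientation'].round(2),'F',o['force'].round(2),'open',round(o['opening'],4)); print('shift cm',d.round(2),'twist',round(tw,2))
E
python3 - <<'E'
from h import *
from fit import p,W,ct,cs
yaw=np.degrees(p[2])-90; print(yaw)
t=W(p,(p[4]-.042,0,.10+.178)); print(t); shift(t,yaw)
for uv in [(398,284),(430,263),(527,219),(455,368)]:
    for z in (.15,.2,.25): print(uv,z,back(ct,uv,z).round(3))
for uv in [(430,130),(417,265),(430,235)]: print(uv, [back(cs,uv,z).round(3) for z in (0,.15,.2,.25)])
E
```

```text
-172.06564550560927
[np.float64(0.43361653968515756), np.float64(0.22795966676723547), 0.278]
clock 0.15 pos [0.2806 0.6138 0.4039] rpy [-1.7999e+02 -7.0000e-02 -1.1457e+02] F [ 0.41 -0.15 -1.2 ] open 0.0876
shift cm [ 28.71 -29.96  12.63] twist 57.49
(398, 284) 0.15 [ 0.357 -0.05   0.15 ]
(398, 284) 0.2 [ 0.352 -0.041  0.2  ]
(398, 284) 0.25 [ 0.346 -0.032  0.25 ]
(430, 263) 0.15 [ 0.396 -0.105  0.15 ]
(430, 263) 0.2 [ 0.388 -0.092  0.2  ]
(430, 263) 0.25 [ 0.38 -0.08  0.25]
(527, 219) 0.15 [ 0.481 -0.276  0.15 ]
(527, 219) 0.2 [ 0.468 -0.252  0.2  ]
(527, 219) 0.25 [ 0.454 -0.229  0.25 ]
(455, 368) 0.15 [ 0.223 -0.144  0.15 ]
(455, 368) 0.2 [ 0.226 -0.129  0.2  ]
(455, 368) 0.25 [ 0.23  -0.114  0.25 ]
(430, 130) [array([ 1.241, -1.043,  0.   ]), array([ 0.778, -0.526,  0.15 ]), array([ 0.624, -0.354,  0.2  ]), array([ 0.47 , -0.182,  0.25 ])]
(417, 265) [array([ 0.388, -0.098,  0.   ]), array([0.204, 0.11 , 0.15 ]), array([0.142, 0.18 , 0.2  ]), array([0.081, 0.249, 0.25 ])]
(430, 235) [array([ 0.473, -0.227,  0.   ]), array([0.261, 0.024, 0.15 ]), array([0.191, 0.107, 0.2  ]), array([0.12, 0.19, 0.25])]
```

Emit:
carry_out(linear=[[2.4, -2.5, 1], [4.8, -5, 2], [7.2, -7.5, 3], [9.6, -10, 4], [12, -12.5, 5], [14.4, -15, 6], [16.8, -17.5, 7], [19.2, -20, 8], [21.6, -22.5, 9], [24, -25, 10], [26.4, -27.5, 11], [28.7, -30, 12]], twist=[4.8, 9.6, 14.4, 19.2, 24, 28.8, 33.6, 38.4, 43.2, 48, 52.8, 57.5], fingers=-1)

```text
clock: 1.15
tool_pos: [0.4341, 0.2261, 0.284]
orientation: [-179.9, -0.0, -172.3]
force: [1.4, 1.0, -0.6]
opening: 0.0134
```

Emit:
carry_out(linear=[[0, 0, 0], [0, 0, 0]], twist=[0, 0])

```text
clock: 1.32
tool_pos: [0.4343, 0.2242, 0.2834]
orientation: [-179.9, -0.1, -172.5]
force: [-0.5, 1.2, 0.2]
opening: 0.0021
```

Run:
```python
from h import *
from fit import p,W,ct,cs
yaw=np.degrees(p[2])-90
shift(W(p,(p[4]-.042,0,.05+.178)),yaw)
for n in ["wrist","top","scene"]: cv2.imwrite(f"pics/{n}1.png",ctrl.snapshot(n))
crop('pics/scene1.png',220,185,160,120,5,'pics/scene1c.png')
```

```text
clock 1.3167 pos [0.4343 0.2242 0.2834] rpy [-1.7989e+02 -1.0000e-01 -1.7248e+02] F [-0.48  1.24  0.18] open 0.0021
shift cm [0.01 0.39 5.54] twist -0.41
```

View pics/wrist1.png

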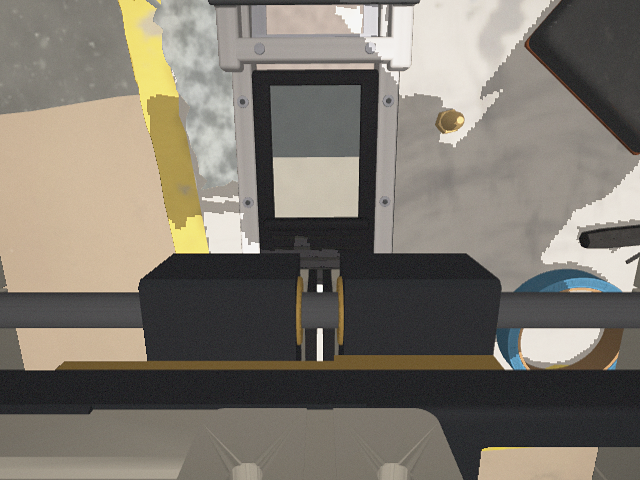

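View pics/scene1c.png

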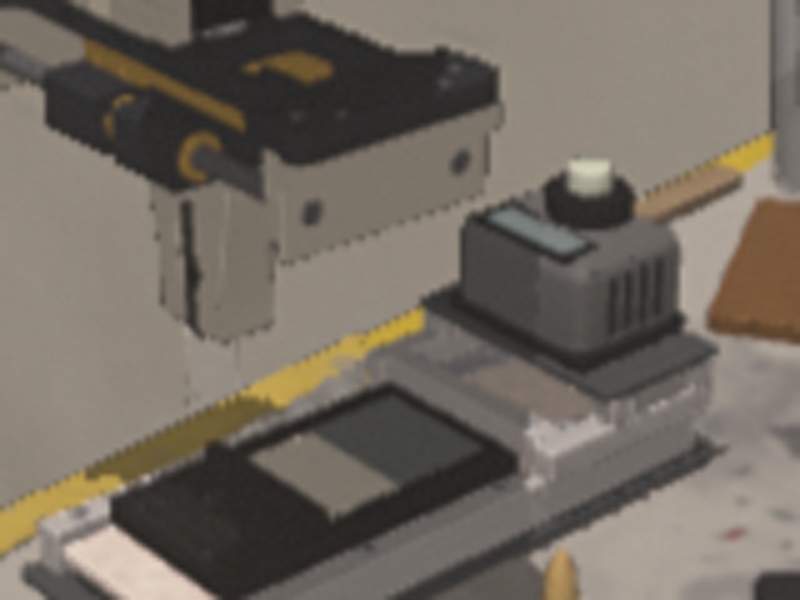

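The wrist view shows the closed fingers over the thumb pad, with the carrier's nose corners at about (253,71) and (378,71) and the nozzle at (450,121). I'll check these pixels against the fit.

Run:
```python
from h import *
from fit import p,W
c=cam('wrist')
for n,uv,l in [('nF',(253,71),(p[4]+.065,.036,.0335)),('nN',(378,71),(p[4]+.065,-.036,.0335))]:
    print(n,proj(c,W(p,l)),uv,back(c,uv,.0335),W(p,l))
```

```text
nF [255.91980509  61.53282148] (253, 71) [0.48520339 0.1320893  0.0335    ] [np.float64(0.4840420191242554), np.float64(0.1269533747684836), 0.0335]
nN [384.60875655  61.1125122 ] (378, 71) [0.41550622 0.12258956 0.0335    ] [np.float64(0.41273128422707794), np.float64(0.11701460782159898), 0.0335]
```

Run:
```python
from h import *
shift([.4335,.2325,.223],-172.07)
```

```text
clock 1.4667 pos [0.4343 0.2268 0.2844] rpy [-1.7998e+02  2.0000e-02 -1.7223e+02] F [0.51 0.01 0.54] open 0.0003
shift cm [0.   0.57 6.14] twist -0.16
```

Emit:
carry_out(linear=[[0, 0.2, 2], [0, 0.4, 4], [0, 0.5, 5], [0, 0.5, 6], [0, 0.5, 6], [0, 0.5, 6]], twist=[0, 0, 0, 0, 0, 0])

```text
clock: 1.97
tool_pos: [0.4334, 0.2328, 0.2244]
orientation: [-179.9, -0.0, -172.1]
force: [0.5, 0.3, 1.0]
opening: 0.0006
```

Run:
```python
from h import *
shift([.4335,.2315,.2045],-172.07)
for n in ["scene","wrist"]: cv2.imwrite(f"pics/{n}2.png",ctrl.snapshot(n))
crop('pics/scene2.png',220,205,160,120,5,'pics/scene2c.png')
```

```text
clock 1.9667 pos [0.4334 0.2328 0.2244] rpy [-179.95   -0.   -172.1 ] F [0.52 0.31 0.99] open 0.0006
shift cm [ 0.   -0.13  1.99] twist -0.03
```

View pics/scene2c.png

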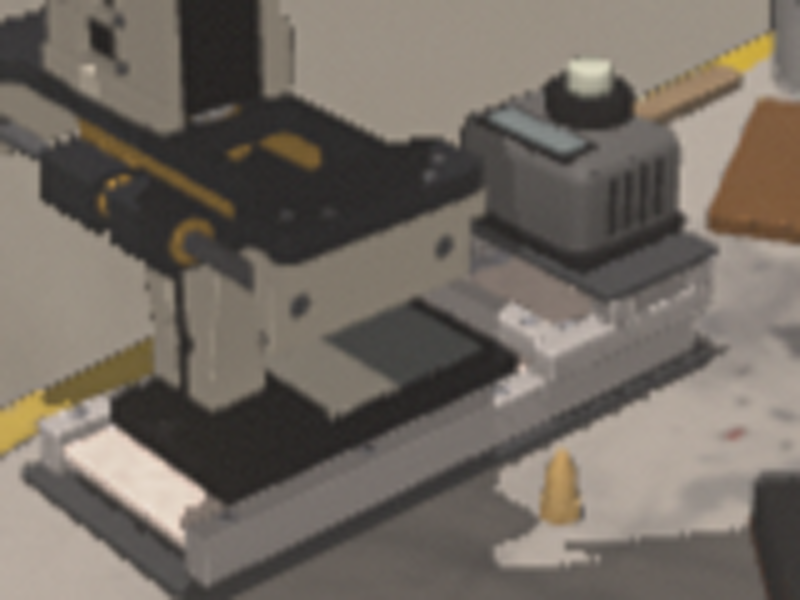

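Emit:
carry_out(linear=[[0, 0, 0.6], [0, 0, 1.1], [0, 0, 1.4], [0, 0, 1.6], [0, 0, 1.6]], twist=[0, 0, 0, 0, 0])

```text
clock: 2.48
tool_pos: [0.4338, 0.2329, 0.2091]
orientation: [180.0, 0.1, -172.1]
force: [-1.9, -0.0, 5.9]
opening: 0.0005
```

Emit:
carry_out(linear=[[0, 0, 0.2], [0, 0, 0.4], [0, 0, 0.5], [0, 0, 0.5]], twist=[0, 0, 0, 0])

```text
clock: 2.82
tool_pos: [0.434, 0.233, 0.2048]
orientation: [180.0, 0.1, -172.1]
force: [-2.9, -0.8, 10.2]
opening: 0.0005
```

Emit:
carry_out(linear=[[0, 0, 0.1], [0, 0, 0.2], [0, 0, 0.2]], twist=[0, 0, 0])

```text
clock: 3.07
tool_pos: [0.4343, 0.2331, 0.2045]
orientation: [180.0, 0.2, -172.1]
force: [-6.5, -1.5, 23.1]
opening: 0.0006
```

Run:
```python
from h import *
from fit import p,W
o=ctrl.get_obs(); print(o['joint_pos'].round(1))
# slide 10 mm gap + 68 mm
t=W(p,(p[4]-.037+.04,0,.203)); print(t)
shift(t,-172.07)
for n in ["scene","wrist"]: cv2.imwrite(f"pics/{n}3.png",ctrl.snapshot(n))
crop('pics/scene3.png',220,205,160,120,5,'pics/scene3c.png')
```

```text
[ 51.2  16.8 -36.2   0.2 -36.8 -43.4]
[np.float64(0.4398282690269605), np.float64(0.1833904574564996), 0.203]
clock 3.0667 pos [0.4343 0.2331 0.2045] rpy [ 179.96    0.18 -172.08] F [-6.48 -1.5  23.09] open 0.0006
shift cm [ 0.14 -5.    0.15] twist -0.01
```

View pics/scene3c.png

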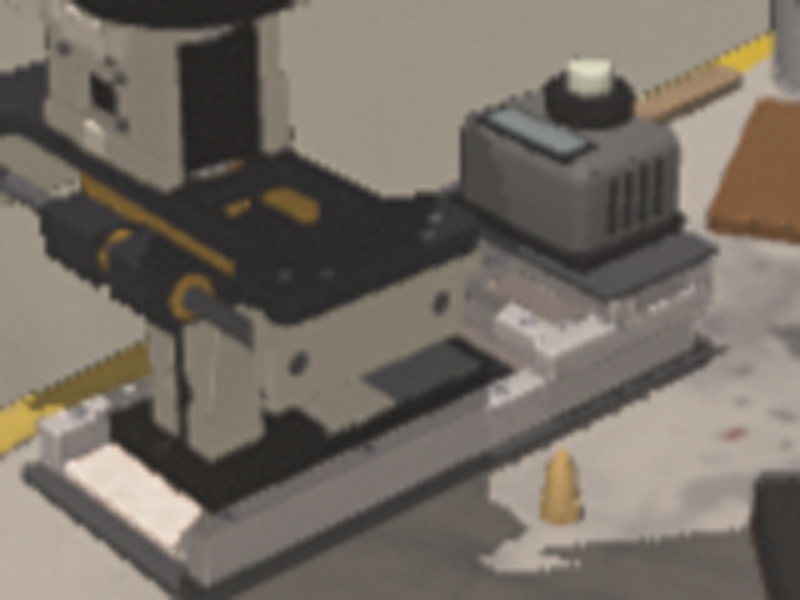

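View pics/wrist3.png

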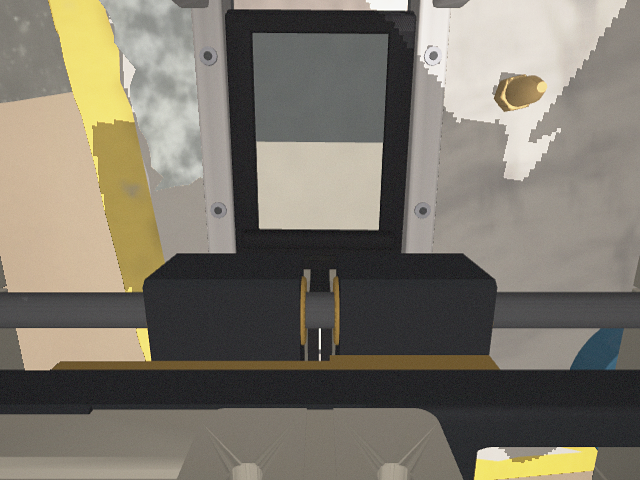

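Emit:
carry_out(linear=[[0, -0.4, 0.15], [0, -0.8, 0.15], [0, -1.2, 0.15], [0, -1.6, 0.15], [0, -2.0, 0.15], [0, -2.4, 0.15], [0, -2.8, 0.15], [0, -3.2, 0.15], [0, -3.2, 0.15]], twist=[0, 0, 0, 0, 0, 0, 0, 0, 0])

```text
clock: 3.92
tool_pos: [0.4397, 0.2023, 0.2047]
orientation: [179.8, 0.4, -172.0]
force: [-3.3, 3.2, 16.5]
opening: 0.0005
```

Run:
```python
from h import *
from fit import p
o=ctrl.get_obs(); d=o['tool_pos'][:2]-p[:2]; c,s=np.cos(p[2]),np.sin(p[2]); print('tool in reader',c*d[0]+s*d[1],-s*d[0]+c*d[1]); print(o['force'],o['moment'])
for n in ["scene","wrist"]: cv2.imwrite(f"pics/{n}4.png",ctrl.snapshot(n))
crop('pics/scene4.png',220,205,160,120,5,'pics/scene4c.png')
```

```text
tool in reader -0.06397223867663855 0.002487687760008855
[-3.29761353  3.15402495 16.53014393] [ 1.02482828  1.2716188  -0.00186259]
```

View pics/scene4c.png

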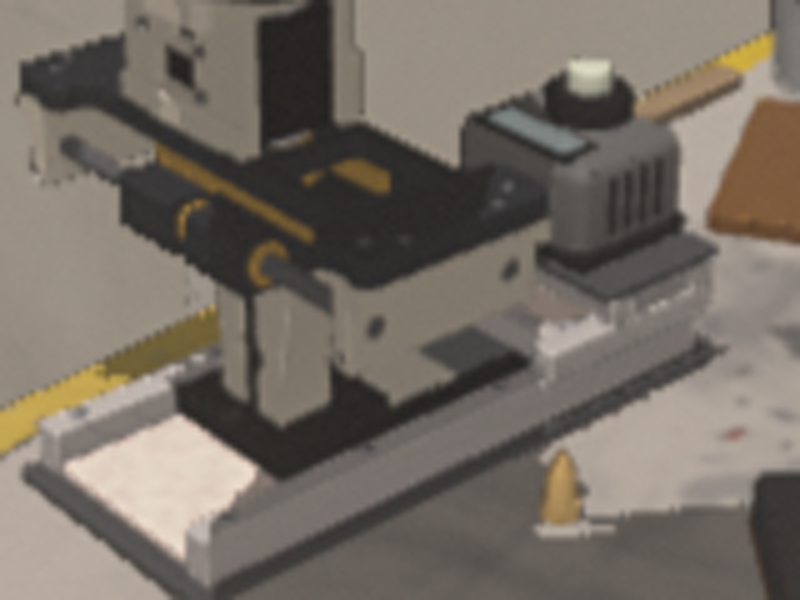

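View pics/wrist4.png

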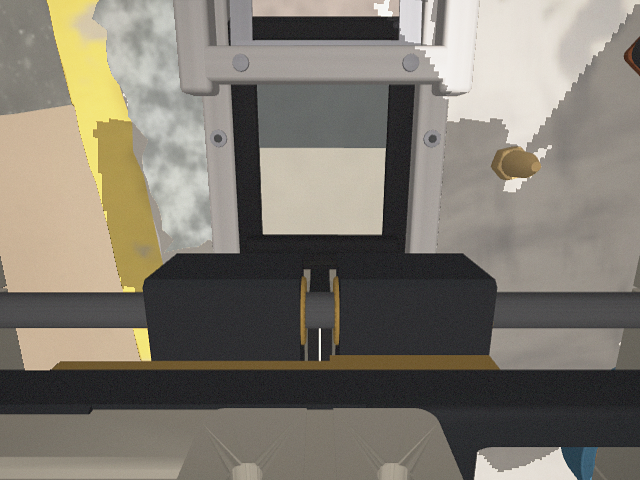

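Emit:
carry_out(linear=[[0, -0.4, 0.2], [0, -0.8, 0.2], [0, -1.2, 0.2], [0, -1.6, 0.2], [0, -2.0, 0.2], [0, -2.4, 0.2], [0, -2.8, 0.2], [0, -3.2, 0.2], [0, -3.4, 0.2], [0, -3.4, 0.2]], twist=[0, 0, 0, 0, 0, 0, 0, 0, 0, 0])

```text
clock: 4.85
tool_pos: [0.4463, 0.1707, 0.2048]
orientation: [179.6, 0.8, -172.0]
force: [-2.4, 5.7, 14.8]
opening: -0.0
```

```bash
cat > tr.py <<'E'
from h import *
from fit import p
o=ctrl.get_obs(); d=o['tool_pos'][:2]-p[:2]; c,s=np.cos(p[2]),np.sin(p[2]); print('tool in reader',c*d[0]+s*d[1],-s*d[0]+c*d[1]); f=o['force'];print(f,'along',c*f[0]+s*f[1],o['tool_pos'])
import sys
k=sys.argv[1]
for n in ["scene","wrist"]: cv2.imwrite(f"pics/{n}{k}.png",ctrl.snapshot(n))
crop(f'pics/scene{k}.png',220,205,160,120,5,f'pics/scene{k}c.png')
E
python3 tr.py 5
```

```text
tool in reader -0.03171075371024448 0.0046107535038588535
[-2.35426213  5.66189195 14.77042681] along -5.932668586572224 [0.44625517 0.17067933 0.20477711]
```

View pics/scene5c.png

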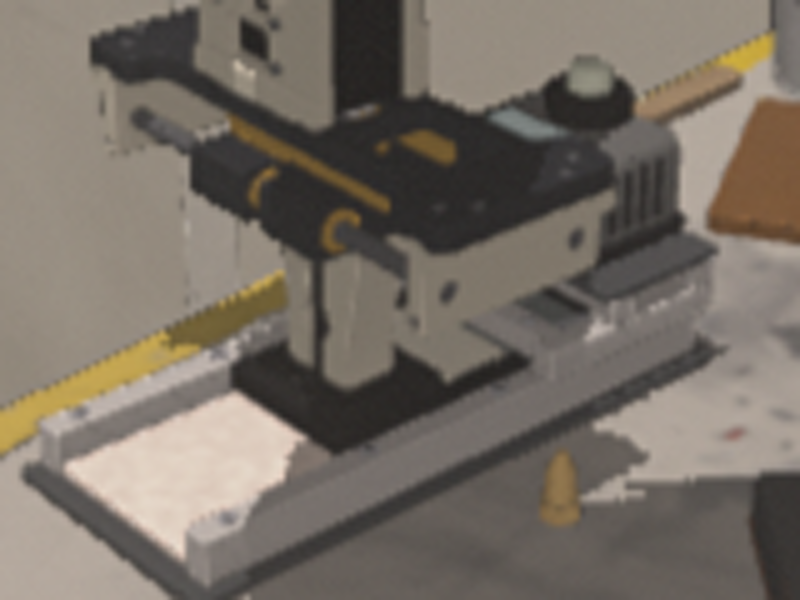

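View pics/wrist5.png

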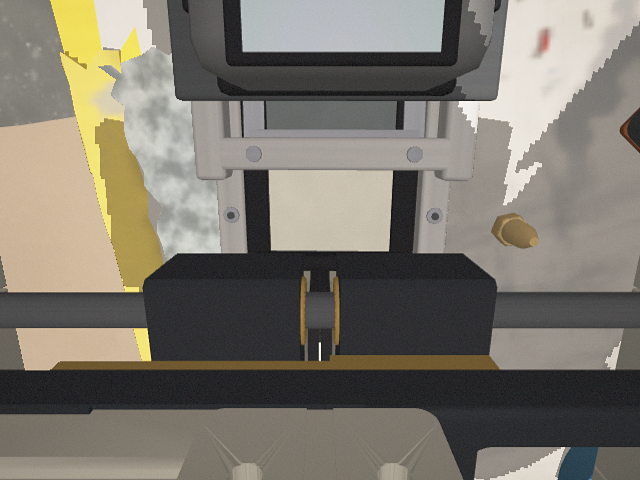

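Emit:
carry_out(linear=[[0.1, -0.3, 0.2], [0.2, -0.6, 0.2], [0.2, -0.9, 0.2], [0.2, -1.1, 0.2], [0.2, -1.1, 0.2]], twist=[0, 0, 0, 0, 0])

```text
clock: 5.37
tool_pos: [0.4471, 0.1613, 0.2047]
orientation: [179.4, 1.0, -171.9]
force: [-6.0, 6.9, 19.1]
opening: 0.0004
```

```bash
python3 tr.py 6
```

```text
tool in reader -0.022282375930968674 0.0041434020055038795
[-6.00569342  6.88507609 19.14220397] along -7.648180872530714 [0.44709377 0.1612767  0.20472698]
```

View pics/scene6c.png

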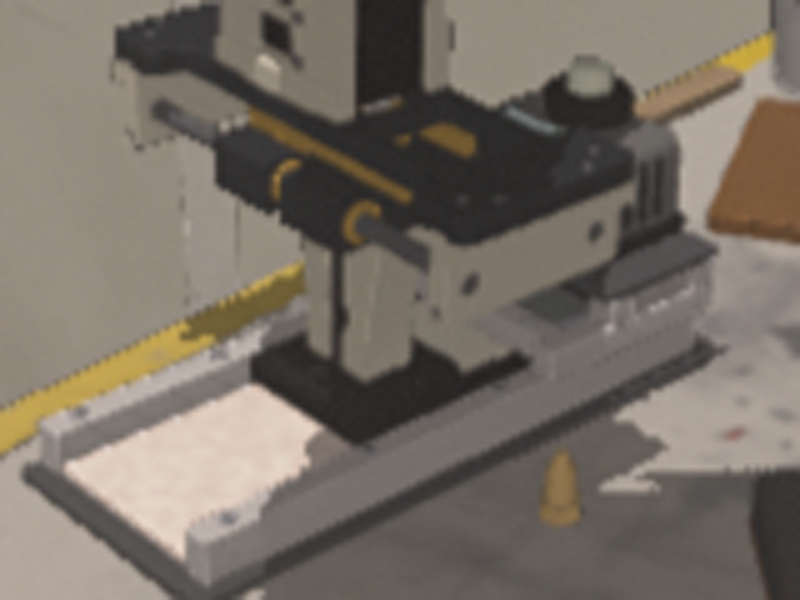

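Run:
```python
from h import *
from fit import p,S,cs,W
crop('pics/scene6.png',265,265,60,40,12,'pics/s6z.png')
for cx in (.010,.014,.017,.02): print(cx,[ (5*(proj(cs,W(p,(cx-.065,y,.0265)))-[220,205])+2).round(1) for y in(-.036,.036)])
```

```text
0.01 [array([369.8, 440.8]), array([243.1, 360.3])]
0.014 [array([378.8, 436.6]), array([252. , 356.6])]
0.017 [array([385.5, 433.5]), array([258.6, 353.8])]
0.02 [array([392.1, 430.4]), array([265.1, 351.1])]
```

View pics/s6z.png

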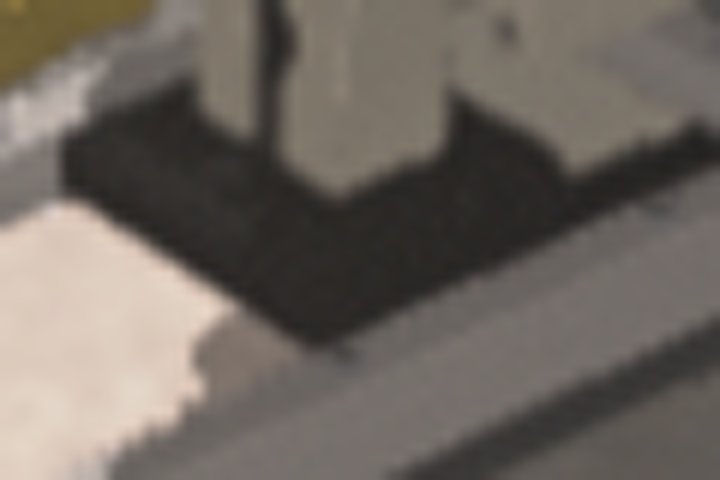

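Emit:
carry_out(linear=[[0.1, -0.3, 0.15], [0.2, -0.5, 0.15], [0.2, -0.7, 0.15], [0.2, -0.8, 0.15], [0.2, -0.8, 0.15]], twist=[0, 0, 0, 0, 0])

```text
clock: 5.88
tool_pos: [0.4473, 0.1546, 0.2048]
orientation: [179.2, 1.3, -171.9]
force: [-5.7, 5.6, 16.1]
opening: 0.0003
```

```bash
python3 tr.py 7;python3 - <<'E'
from h import *
crop('pics/scene7.png',265,265,60,40,12,'pics/s7z.png')
E
```

```text
tool in reader -0.01560067134431026 0.0034514007804746505
[-5.6711334   5.6062751  16.07659924] along -6.3354398690920535 [0.44733073 0.15456344 0.20481164]
```

View pics/s7z.png

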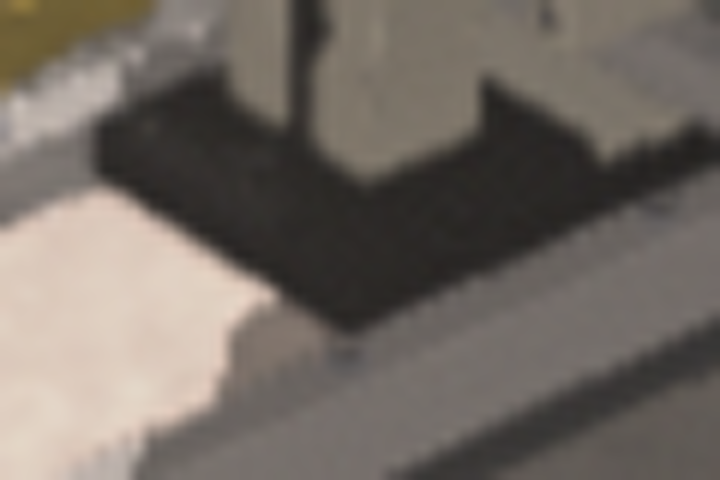

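Emit:
carry_out(linear=[[0.1, -0.3, 0.15], [0.1, -0.5, 0.15], [0.1, -0.7, 0.15], [0.1, -0.7, 0.15]], twist=[0, 0, 0, 0])

```text
clock: 6.32
tool_pos: [0.4474, 0.1519, 0.2048]
orientation: [178.7, 1.6, -171.9]
force: [-26.9, 33.5, 18.7]
opening: 0.0005
```

```bash
python3 tr.py 8;python3 - <<'E'
from h import *
crop('pics/scene8.png',265,265,60,40,12,'pics/s8z.png')
E
```

```text
tool in reader -0.012950323823430908 0.0031111006908711124
[-26.86984705  33.52881098  18.6956916 ] along -36.916906928883684 [0.44735954 0.15189149 0.20482324]
```

View pics/s8z.png

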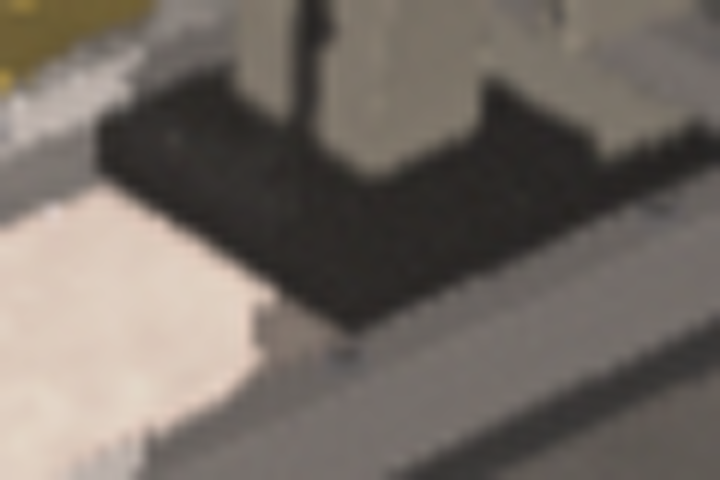

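Emit:
carry_out(linear=[[0, -0.1, 0.1], [0, -0.05, 0.05], [0, -0.05, 0.05]], twist=[0, 0, 0])

```text
clock: 6.67
tool_pos: [0.4477, 0.1525, 0.2051]
orientation: [178.7, 1.7, -171.8]
force: [-5.2, 5.9, 10.1]
opening: -0.0
```

Emit:
carry_out(linear=[[0, 0, -0.2], [0, 0, -0.5], [0, 0.05, -0.9], [0, 0.1, -1.3], [0, 0.2, -2], [0, 0.3, -3], [0, 0.3, -3], [0, 0.3, -3]], twist=[0, 0, 0, 0, 0, 0, 0, 0])

```text
clock: 7.33
tool_pos: [0.4467, 0.1547, 0.2357]
orientation: [178.6, 1.7, -171.9]
force: [0.2, 0.6, 0.3]
opening: 0.0005
```

```bash
python3 tr.py 9
```

```text
tool in reader -0.01579896015345639 0.0028167971812163824
[0.17121732 0.6118368  0.26260535] along -0.5823450411899515 [0.44667483 0.15467223 0.23574063]
```

View pics/scene9c.png

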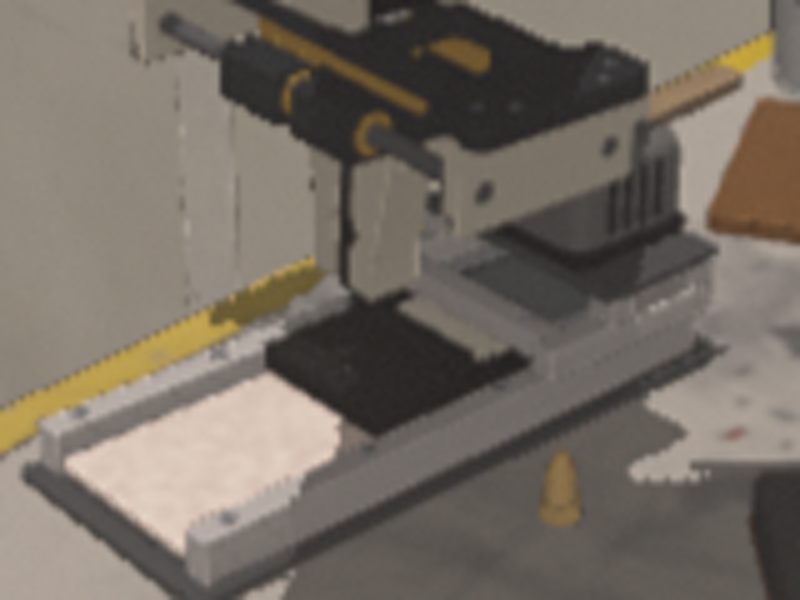

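View pics/wrist9.png

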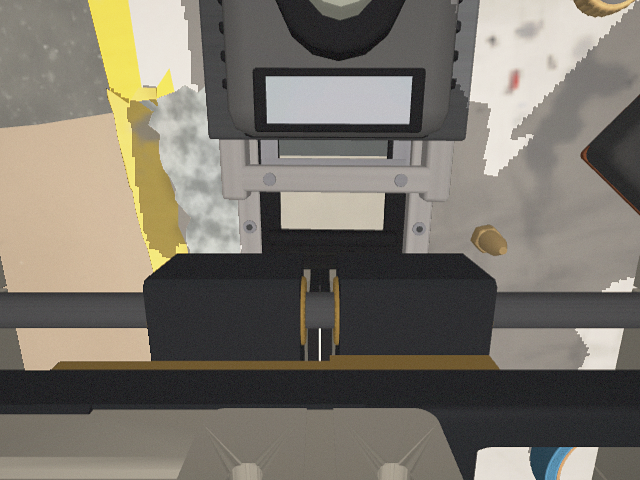

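Emit:
carry_out(linear=[[0, 0.2, -2], [0, 0.3, -4.5], [0, 0.3, -7], [0, 0.3, -9], [0, 0.3, -10], [0, 0.3, -10]], twist=[0, 0, 0, 0, 0, 0])

```text
clock: 7.93
tool_pos: [0.4439, 0.155, 0.337]
orientation: [178.6, 1.8, -171.8]
force: [-0.0, -0.7, -0.2]
opening: 0.0004
```

```bash
python3 tr.py 10
python3 - <<'E'
from h import *
from fit import p,cs,ct,W
crop('pics/scene10.png',265,255,80,60,10,'pics/s10z.png')
im=ctrl.snapshot('top'); cv2.imwrite('pics/top10.png',im)
for cx in (.014,.017,.02):
  for z in (.0265,.0335): print(cx,z,[ (10*(proj(cs,W(p,(cx-.065,y,z)))-[265,255])+4.5).round(1) for y in(-.036,.036)])
t=W(p,(.084,0,p[3]+.015+.178)); t[2]=.31;print(t); shift(t,-172.07); print(ctrl.get_obs()['joint_pos'])
E
```

```text
tool in reader -0.016486261442681515 0.00011488465242867748
[-0.00572506 -0.67010075 -0.20548597] along 0.6628955166798702 [0.44390391 0.15497998 0.33704112]
0.014 0.0265 [array([308. , 373.8]), array([ 54.4, 213.7])]
0.014 0.0335 [array([307.6, 339.1]), array([ 53.1, 180.4])]
0.017 0.0265 [array([321.4, 367.5]), array([ 67.6, 208.2])]
0.017 0.0335 [array([321.1, 332.9]), array([ 66.4, 174.9])]
0.02 0.0265 [array([334.7, 361.3]), array([ 80.8, 202.7])]
0.02 0.0335 [array([334.4, 326.7]), array([ 79.6, 169.4])]
[np.float64(0.4576610887530729), np.float64(0.05543982869599991), 0.31]
clock 8.0833 pos [0.4431 0.1545 0.334 ] rpy [ 178.69    1.58 -171.88] F [0.15 0.52 0.1 ] open 0.0005
shift cm [  0.03 -10.06   2.17] twist 0.19
[ 43.2678027    3.91980126 -30.88549407  -0.19913784 -53.15300261
 -35.00833457]
```

View pics/s10z.png

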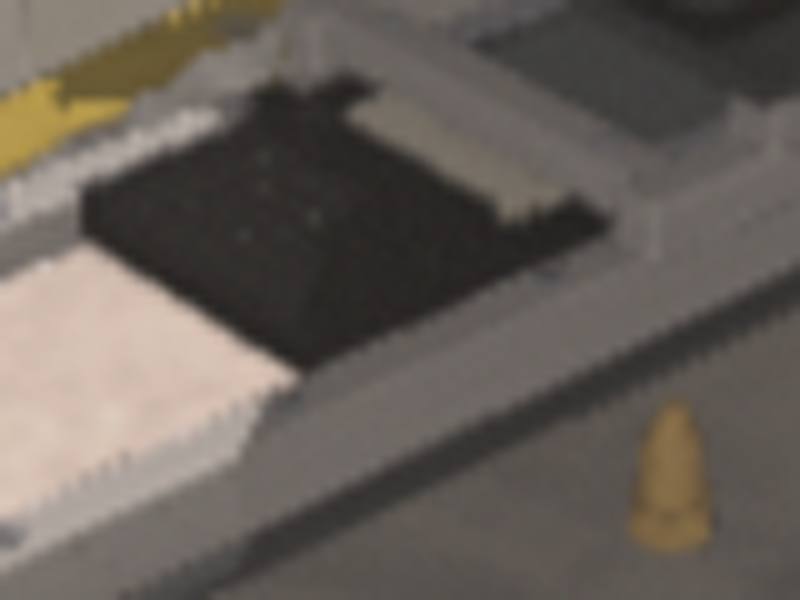

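View pics/wrist10.png

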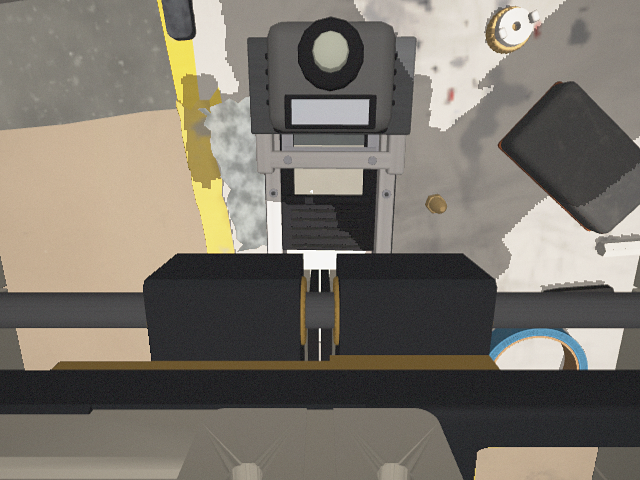

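```bash
cat > tip.py <<'E'
from h import *
from fit import p,W
c=cam('wrist'); o=ctrl.get_obs(); Rm=R.from_euler('xyz',o['orientation'],degrees=True).as_matrix()
tip=o['tool_pos']+Rm@[0,0,.178]; b=np.array(W(p,(.084,0,p[3]))); print('tip',tip.round(4),'btn',b.round(4),'shift cm tip->btn',(Rm.T@(b-tip)*100).round(2),o['orientation'],o['force'].round(2))
E
python3 tip.py
python3 - <<'E'
from h import *
o={'orientation':[178.62,1.75,-171.85],'tool_pos':np.array([.4439,.155,.337])}
print(back(cam('wrist',o),(331,51),.1148))
E
```

```text
tip [0.4474 0.1592 0.1561] btn [0.4577 0.0554 0.1148] shift cm tip->btn [  0.56 -10.51   3.88] [ 178.69449527    1.57819458 -171.87509312] [0.15 0.52 0.1 ]
[0.45938441 0.05680865 0.1148    ]
```

Emit:
carry_out(linear=[[0, -1.5, 0], [0.1, -3.5, 0], [0.2, -5.5, 0], [0.3, -7.5, 0], [0.4, -9, 0], [0.4, -10.4, 0.5], [0.4, -10.4, 1.5], [0.4, -10.4, 2], [0.4, -10.4, 2], [0.4, -10.4, 2]], twist=[0, 0, 0, 0, 0, 0, 0, 0, 0, 0])

```text
clock: 8.92
tool_pos: [0.4543, 0.0516, 0.3108]
orientation: [178.7, 1.5, -171.9]
force: [-0.6, 0.1, -0.6]
opening: 0.0005
```

```bash
python3 tip.py; python3 tr.py 11; python3 -c "
from h import *
cv2.imwrite('pics/top11.png',ctrl.snapshot('top'))
crop('pics/scene11.png',280,170,120,90,6,'pics/s11z.png')"
```

```text
tip [0.4582 0.0561 0.1329] btn [0.4577 0.0554 0.1148] shift cm tip->btn [ 0.11 -0.1   1.8 ] [ 178.7438758     1.46538458 -171.86095166] [-0.56  0.08 -0.62]
tool in reader 0.08730440331002032 -0.003876157549284045
[-0.55568664  0.07719186 -0.61876197] along -0.1531589984305607 [0.45427817 0.051632   0.31075931]
```

View pics/s11z.png

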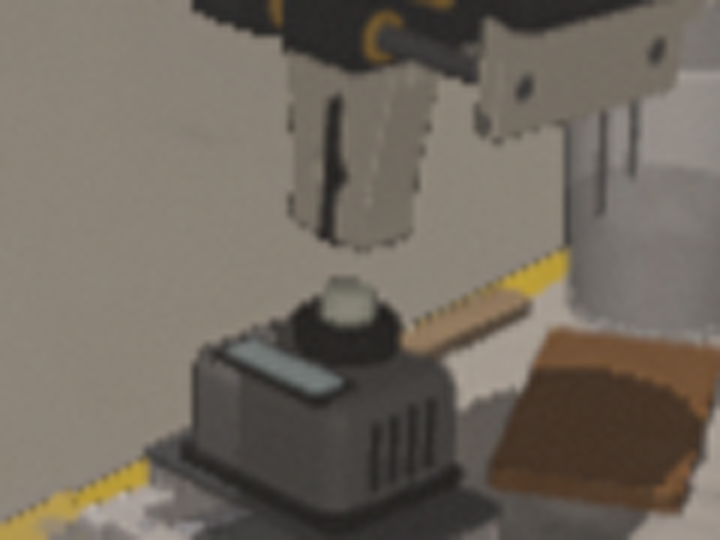

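View pics/top11.png

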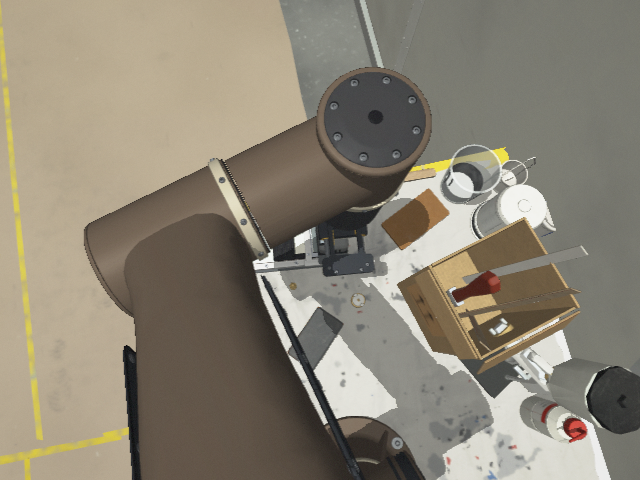

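The fingertips are about 18 mm above the button and centred on it. I'll press down now.

Emit:
carry_out(linear=[[0.1, 0, 0.6], [0.1, 0, 1.2], [0.1, 0, 1.7], [0.1, 0, 2.0], [0.1, 0, 2.2], [0.1, 0, 2.2]], twist=[0, 0, 0, 0, 0, 0])

```text
clock: 9.57
tool_pos: [0.454, 0.0524, 0.2894]
orientation: [178.7, 1.5, -171.8]
force: [-3.4, 0.4, 4.5]
opening: 0.0003
```

Emit:
carry_out(linear=[[0, 0, 0.15], [0, 0, 0.3], [0, 0, 0.35], [0, 0, 0.35]], twist=[0, 0, 0, 0])

```text
clock: 9.9
tool_pos: [0.454, 0.0524, 0.2882]
orientation: [178.7, 1.6, -171.8]
force: [-13.2, 0.9, 30.4]
opening: 0.0003
```

```bash
python3 tr.py 12; python3 -c "
from h import *
crop('pics/scene12.png',280,170,120,90,6,'pics/s12z.png')"
```

```text
tool in reader 0.08650918866033931 -0.004026509417106947
[-13.16378965   0.93864366  30.35716396] along -2.7467667622995133 [0.45401949 0.05239885 0.28824109]
```

View pics/s12z.png

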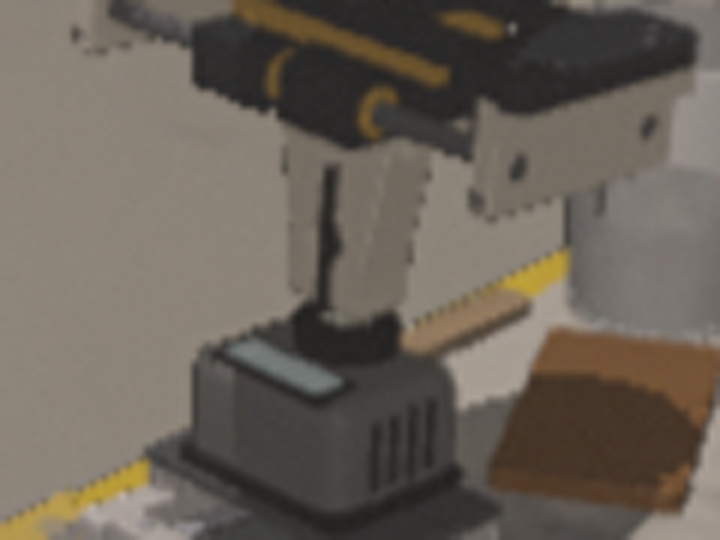

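Emit:
carry_out(linear=[[0, 0, -0.2], [0, 0, -0.3], [0, 0, -0.3]], twist=[0, 0, 0])

```text
clock: 10.25
tool_pos: [0.454, 0.0523, 0.2918]
orientation: [178.7, 1.7, -171.8]
force: [-0.5, 1.6, 2.2]
opening: 0.0002
```

Emit:
carry_out(linear=[[0, 0, -0.2], [0, 0, -0.2]], twist=[0, 0])

```text
clock: 10.42
tool_pos: [0.4541, 0.0523, 0.294]
orientation: [178.7, 1.7, -171.8]
force: [0.1, 0.5, 1.0]
opening: 0.0006
```

Emit:
carry_out(linear=[[0, 0, -1], [0, 0, -2.5], [0, 0, -4], [0, 0, -5.5], [0, 0, -7], [0, 1, -8], [0, 3, -8], [0, 5, -8], [0, 7, -8], [0, 9, -8], [0, 10, -8], [0, 10, -8]], twist=[0, 0, 0, 0, 0, 0, 0, 0, 0, 0, 0, 0])

```text
clock: 11.42
tool_pos: [0.4374, 0.1509, 0.3759]
orientation: [178.7, 1.7, -171.7]
force: [-0.2, -0.0, 0.6]
opening: 0.0007
```

```bash
python3 tr.py 13; python3 -c "
from h import *
crop('pics/scene13.png',220,205,160,120,5,'pics/s13z.png')"
```

```text
tool in reader -0.013319440564693228 -0.006845455662245471
[-0.16770809 -0.04985022  0.55237889] along 0.02622283195895983 [0.43744734 0.15088268 0.37586053]
```

View pics/s13z.png

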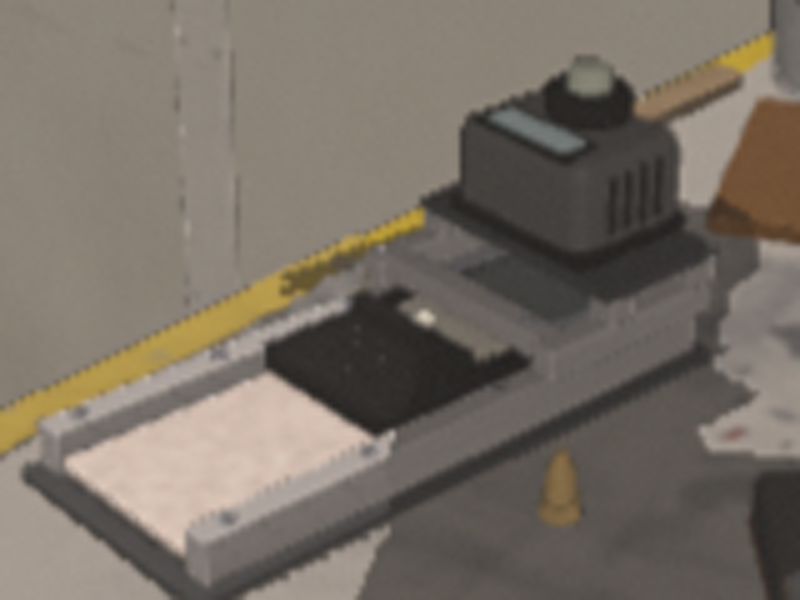

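View pics/wrist13.png

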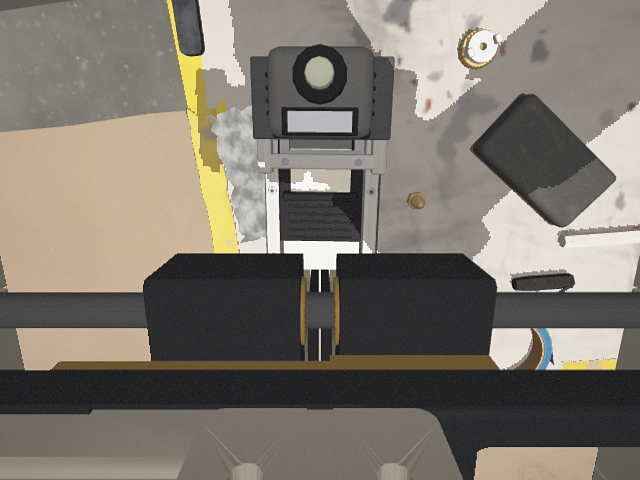

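```bash
python3 -c "
from plant import ctrl
print(ctrl.close_job(), ctrl.get_obs()['clock'])"
```

```text
the job is handed in; nothing more can be done
the job is handed in; nothing more can be done
```

The plate is loaded and the read button has been pressed. I handed the job in at about 11.5 s; it reports no verdict.

- **Loading:** with the fingers shut, I pressed the thumb pad down with about 15–23 N until the table bottomed. I then slid the carrier under the bar and the leaf. The push force jumped to about 37 N while the carrier stopped moving, so I took it as home against the stop. I eased off and lifted clear.
- **Reading:** I pressed the button to about 30 N against its stop. On the way up the force fell off like a spring over roughly 5 mm of travel. I then came clear.

**Last checks:**
- The scene camera put the released carrier at x ≈ 0.020 m in the reader's frame, and the final picture shows it in the same place.
- The button looked up again, the nozzle looked undisturbed where it was in view, and the wrist force was close to zero.
- I had no direct reading of the leaf lift, the table travel or the button travel. I inferred those from forces and pictures.

**Disagreement:** an early wrist-camera check was about 5 mm off the pose I had fitted. The arm was still settling when that picture was taken, and the nose bevel probably accounts for the rest. Later wrist and scene measurements agreed to about 2 mm.

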